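# Crank the line winder until its drag lets go

## Task

Turn the crank of the bench winder that carries the spool of fishing line clockwise (seen from above) until its drag suddenly lets go, the spring shoe dropping into the gap in the drum's raised band. Stop there, so that the shoe stays down in the gap, and let go of the crank. Leave the crank of the other winder, the one with the wide roll of tape, where it is.

Things in the scene. Friction and masses are not known exactly. Their poses are not given: they have to be found in the camera images.
- winder_spindle (a point): Point on the upright axis of the winder to be cranked, which carries the fishing line spool (narrow waist between two black flanges, 66 mm across), 93 mm above the bench. Fixed plywood plate 160 x 110 x 10 mm, drum 92 mm across 12 to 28 mm up, spool to 52 mm, crank arm on top 62 to 68 mm up. Site's -x axis points to the drag shoe; its grey housing, 65 to 95 mm from the axis, is 36 mm high.
- winder_grip (a point): Middle of its upright wooden crank handle, 93 mm above the bench, 50 mm from the axis: a round knob 21 mm across, 69 to 114 mm up, that spins on its pin, so a gripper may keep its orientation on the circle. Turns clockwise from above; backwards a stop. Resists with roughly 6 to 10 N while turned under drag, 1 N once the drag has let go; stays where it is left.
- winder_shoe (a joint): Travel of the spring drag shoe towards the spindle, m: 0 to 0.002 while its nose rubs on the drum's raised steel rim, 0.0095 when dropped into the rim's gap (drag off; from above a black stretch of about 45 degrees in the rim). That takes 2.8 to 5.1 rad of clockwise cranking from the start; the shoe stays down over 0.6 rad more, then a ramp lifts it again.
- other_grip (a point): Middle of the crank handle of the other winder, 93 mm above the bench; alike, but it carries a plain wide roll of tape (96 mm across, 25 mm high) without flanges. To be left where it is.

How it is judged:
At the end, for the whole second after the job is handed in: The drag shoe of the winder with the line spool is down in the gap of the drum's band (travel more than 6 mm of its 9.5 mm) and stays there, the crank released (value of joint winder_shoe above 0.006 m); the robot touches nothing.
It fails at once if the other winder's crank handle is moved more than 20 mm (distance of other_grip from where it was at the start of the episode above 0.02 m).
It also fails if it takes over 48 s, if anything falls off the work surface, if the arm or the gripper's body presses on something with over 40 N, if the wrist force passes 120 N, or if a joint passes its speed limit or range.

## Robot

A 6-joint arm with a two-finger parallel gripper is mounted at the origin on a cart in front of the work surface, level with it; the furniture and walls round the work are solid. World frame = base frame: x ahead of the robot, y to its left, z up, the work surface at z = 0. Lengths are in m, angles in rad, forces in N, time in s.
With the tool pointing down it reaches from about 0.35 to 0.8 m from the base axis. Payload 7.3 kg.
Tool frame: the origin (TCP) lies on the centre line of the jaws, within the pads' length; the fingertips stand 22 mm ahead of it and the grasp point (between the pads) lies 3 mm ahead of it; z points along the fingers, y is the line along which they close (so a half turn about z gives the same grasp; the last joint's range is limited). The gripper opens to 85 mm and grips with 20 to 120 N. Pads are 22 mm wide; open, the fingers measure 114 mm over their backs; the gripper's body (76 mm by 85 mm) begins 54 mm behind the grasp point. The pads swing forward as they close: fully open they stand 13 mm farther back than shut.
Start: joints at [-1.355, 0.342, 1.524, -0, 1.275, -0.146], TCP at [0.186, -0.491, 0.253] pointing down, gripper open.
Joint ranges: [-2.53, 2.53], [-0.77, 2.02], [0.04, 2.7], [-1, 4.14], [0.28, 2.66], [-3.11, 3.11]. Speed limits (rad/s): [2.57, 2.57, 3.14, 3.14, 3.14, 3.14].

## Interface

Orientations are given as a unit quaternion [x, y, z, w].
In Python, from rig import arm, viewer, ticket gives the robot as it stands (arm), with the cameras (viewer) and the job (ticket).
- The arm moves only by the tool drive_effector, called as name(argument=value, ...) on one line, values as JSON. Schema: {"type":"object","properties":{"steps":{"type":"array","items":{"type":"array","items":{"type":"number"},"minItems":4,"maxItems":4},"minItems":1,"maxItems":10},"jaw":{"type":"number"},"grip_n":{"type":"number"},"only":{"type":"string"},"quiet":{"type":"boolean"},"lines":{"type":"string"}},"required":["steps"],"additionalProperties":false}. steps is a list of rows, 1 to 10 of them, each of 4 numbers: dx, dy, dz in m, then a turn about the tool's z in rad; each row is the pose to reach, as a shift and turn from the pose commanded when the call began, along the tool's axes at that moment; what a row does not reach only later rows make up. A row lasts 1/10 s, in which the tool goes at most 0.05 m and 0.15 rad, less where a joint would pass 70% of its speed; a pose out of reach is approached as far as the arm can. jaw is the finger opening in m, set as the call begins (left out keeps the last). The fingers move at their own pace and stop on an object; grip_n is the grip in N (left out, the last holds). Time passes only in rows, so rows that do not move let the fingers close. The tool returns the time, the measured TCP pose, the force, the opening and the grip force at its end. only (a regular expression) keeps the lines of the reply that match it, lines (a string "A,B") keeps lines A to B, and quiet returns only ok. Input that does not fit is refused with a message, and nothing moves.
- arm.read_state(): the state, without advancing time (a new reading comes with each control period).
- viewer.camera(name): name is "side" or "top" or "wrist"; returns the picture (384x512x3 uint8, red, green, blue); there is no depth.
- viewer.get_calibration(name): a dict with "K" (3x3 intrinsics, pixels), "eye" and "orientation" of the camera in the world; the wrist camera has in their place "hand_eye" (4x4, takes a point from camera to tool coordinates, whose origin is the TCP and whose axes are the flange's). Camera axes: x right, y down, z forward; pixel columns grow to the right and rows downward; lengths in m; the calibration is good to about 2 mm. The wrist camera is an equidistant fisheye: a pixel r from the principal point sees the ray r / f radians off the axis. A picture is of the moment at which its call begins: read the wrist's pose just before it. get_calibration takes no time and is no camera call.
- ticket.close_job(): hands the job in; it is judged then, once.
The state is a dict: "time": time; "joint_positions": joint angles; "joint_velocities": joint speeds; "joint_efforts": joint torques, N m; "ee_pos": TCP position; "ee_rot": TCP orientation; "contact_force": force on the tool from outside, world axes, zero at the start; "wrist_torque": the same for the moment, N m; "width": finger opening in m; "grasp_force": force on a finger pad.
Only numpy, scipy, OpenCV 4.12 (cv2) and the standard library are available. Lean on these libraries where they do the work, as an engineer would, in place of code of your own. Each camera call takes 0.05 s, during which the arm holds its last target. There are 200 camera calls.

## Working session

There is one attempt and no reset: what is moved stays moved. The work goes in short steps, Python scripts to look and compute and a tool call to move; the robot and the scene stay as the last step left them, time stands still between calls to the robot, and variables do not carry over. Pictures are saved under pics/ and viewed, at most 10 in all, crops included, and the job is handed in when it is done.

```bash
ls; mkdir -p pics; python3 - <<'E'
from rig import arm, viewer, ticket
import cv2,numpy as np
s=arm.read_state();print({k:np.round(v,3).tolist() for k,v in s.items()})
for n in("top","side","wrist"):
    im=viewer.camera(n);cv2.imwrite(f"pics/{n}0.png",im[:,:,::-1]);print(n,viewer.get_calibration(n))
E
```

```text
pics
rig.py
{'time': 0.0, 'joint_positions': [-1.355, 0.343, 1.525, -0.0, 1.275, -0.146], 'joint_velocities': [-0.0, -0.001, -0.001, 0.0, 0.0, -0.001], 'joint_efforts': [0.001, -43.368, -24.601, 0.0, 0.008, 0.0], 'ee_pos': [0.186, -0.491, 0.253], 'ee_rot': [0.984, 0.18, -0.0, -0.001], 'contact_force': [0.579, -0.265, -0.561], 'wrist_torque': [0.007, -0.036, 0.015], 'grasp_force': 0.0, 'width': 0.085}
top {'K': array([[460.92906456,   0.        , 256.25491398],
       [  0.        , 460.92906456, 195.41036514],
       [  0.        ,   0.        ,   1.        ]]), 'eye': array([0.46004919, 0.00394878, 0.93843859]), 'orientation': array([-0.69622325,  0.71651353, -0.03314069,  0.02798645])}
side {'K': array([[428.46116264,   0.        , 251.54319283],
       [  0.        , 428.46116264, 190.66769166],
       [  0.        ,   0.        ,   1.        ]]), 'eye': array([0.35484548, 0.7508152 , 0.47568775]), 'orientation': array([-0.10806483,  0.8481497 , -0.51567025,  0.05521119])}
wrist {'K': array([[297.31863964,   0.        , 261.0347737 ],
       [  0.        , 297.31863964, 186.74122662],
       [  0.        ,   0.        ,   1.        ]]), 'hand_eye': array([[ 2.27142720e-03, -9.45711170e-01, -3.25000345e-01,
         8.33392848e-02],
       [ 9.99996960e-01,  2.45991125e-03, -1.69062114e-04,
        -8.42426929e-04],
       [ 9.59355934e-04, -3.24998973e-01,  9.45713882e-01,
        -1.20018546e-01],
       [ 0.00000000e+00,  0.00000000e+00,  0.00000000e+00,
         1.00000000e+00]])}
```

View pics/top0.png

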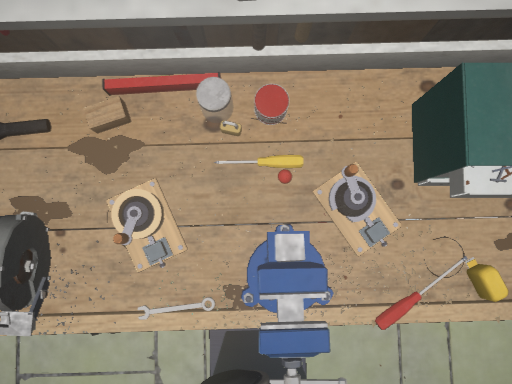

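View pics/side0.png

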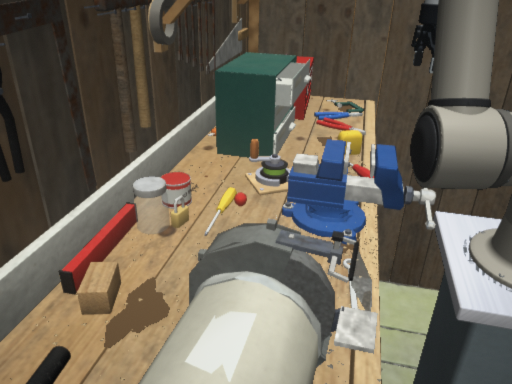

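The top view shows the tape winder at left, axis about (135,212). The spool winder is at right, with its axis near (357,197) and its wooden knob near (352,170). In the side view its green line shows between black flanges at (272,168), with the knob at (255,148).

```bash
cat > h.py <<'E'
import numpy as np,cv2
from scipy.spatial.transform import Rotation as R
from rig import arm, viewer, ticket
def ray(n,u,v):
    c=viewer.get_calibration(n);d=np.linalg.inv(c["K"])@[u,v,1.]
    return c["eye"],R.from_quat(c["orientation"]).as_matrix()@d
def plane(n,u,v,z):
    e,d=ray(n,u,v);return e+d*(z-e[2])/d[2]
def tri(a,b):
    A=np.zeros((3,3));y=np.zeros(3);L=[]
    for e,d in(a,b):
        d=d/np.linalg.norm(d);P=np.eye(3)-np.outer(d,d);A+=P;y+=P@e;L.append((e,P))
    p=np.linalg.solve(A,y);return p,[np.linalg.norm(P@(p-e)) for e,P in L]
def blobs(im,lo,hi,box,amin=20):
    x0,y0,x1,y1=box;h=cv2.cvtColor(im[y0:y1,x0:x1],cv2.COLOR_RGB2HSV)
    n,_,st,c=cv2.connectedComponentsWithStats(cv2.inRange(h,lo,hi))
    return [(st[i],c[i]+[x0,y0]) for i in range(1,n) if st[i][4]>=amin]
def toolrel(p,s=None):
    s=s or arm.read_state();return R.from_quat(s["ee_rot"]).inv().apply(np.array(p)-s["ee_pos"])
E
python3 - <<'E'
import cv2,numpy as np
t=cv2.imread('pics/top0.png');s=cv2.imread('pics/side0.png')
a=cv2.resize(t[150:260,305:405],(400,440),interpolation=cv2.INTER_CUBIC)
b=cv2.resize(s[130:198,240:300],(388,440),interpolation=cv2.INTER_CUBIC)
cv2.imwrite('pics/z0.png',np.hstack([a,b]))
for im,p in((t,[(352,168),(350,172),(348,180),(330,190)]),(s,[(254,148),(255,155),(262,150)])):
  h=cv2.cvtColor(im,cv2.COLOR_BGR2HSV)
  for u,v in p: print(u,v,h[v,u])
E
```

```text
352 168 [ 13 128 164]
350 172 [ 12 120 123]
348 180 [129  10 173]
330 190 [ 14  40 141]
254 148 [ 13 153 135]
255 155 [ 13 147 109]
262 150 [76 75 65]
```

View pics/z0.png

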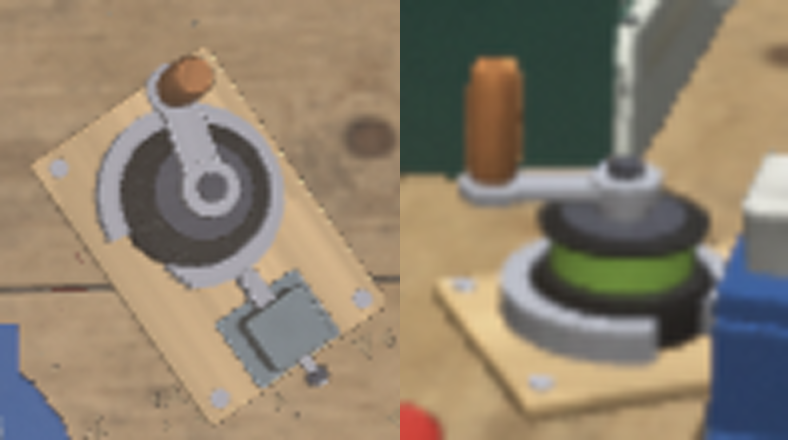

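The zoom (top at ×4 from (305,150), side at ×6.47 from (240,130)) shows:
- **Knob:** its top face is at crop (197,73), which is top pixel (354,168).
- **Hub:** crop (212,187), pixel (358,197).
- **Gap:** lower left, from crop (118,240) to (178,275).
- **Shoe:** lower right, its nose at crop (250,280).

In the side view the knob spans (254.6, 139–158.6) and the hub top is at (275,155).

```bash
cat > m.py <<'E'
from h import *
np.set_printoptions(precision=4,suppress=True)
top,side=[cv2.imread(f'pics/{n}0.png')[:,:,::-1] for n in("top","side")]
print([ (b[0].tolist(),b[1]) for b in blobs(side.copy(),(8,110,60),(18,255,255),(245,132,266,165))])
print([ (b[0].tolist(),b[1]) for b in blobs(top.copy(),(8,100,60),(18,255,255),(335,158,362,182))])
print('knobtop',tri(ray('top',354,168),ray('side',254.6,140)))
print('hub',tri(ray('top',358,196.8),ray('side',275,155)))
g=plane('top',354,168.2,.114);H=plane('top',358,196.8,.070);H0=plane('top',358,196.8,.07)
z=.028
f=lambda x,y:plane('top',305+x/4,150+y/4,z)
H=H0
print(g,H,np.linalg.norm((g-H)[:2]))
ang=lambda p:np.arctan2(*(p-H)[1::-1])
ga,gb,sh=ang(f(112,242)),ang(f(172,275)),ang(f(255,285))
print('grip ang',ang(g),'gap',ga,gb,'shoe',sh)
print('cw turn to shoe',(ga-sh)%(2*np.pi),(gb-sh)%(2*np.pi),'tool',toolrel(g),toolrel(H))
r=np.array([[np.linalg.norm((f(x,y)-H)[:2])] for x,y in((112,242),(172,275),(255,285))]);print(r.T)
O=plane('top',122,239,.11);print('other',O)
E
python3 m.py
```

```text
[([5, 7, 9, 19, 154], array([254.026 , 147.9221]))]
[([10, 6, 13, 12, 118], array([351.0763, 169.5254]))]
knobtop (array([ 0.574 , -0.1818,  0.1126]), [np.float64(0.0023448295661575016), np.float64(0.0023448295661576326)])
hub (array([ 0.525 , -0.1952,  0.0743]), [np.float64(0.0017757300833276893), np.float64(0.0017757300833273974)])
[ 0.5757 -0.1811  0.114 ] [ 0.5271 -0.196   0.07  ] 0.05084160091122287
grip ang 0.29680772732767924 gap 2.0715359022854534 2.8431553766190913 shoe -2.5833763953055184
cw turn to shoe 4.654912297590972 5.42653177192461 tool [ 0.4743 -0.1514  0.1391] [ 0.4235 -0.1547  0.183 ]
[[0.0469 0.0415 0.054 ]]
other [0.4605 0.2389 0.11  ]
```

```bash
python3 - <<'E'
from h import *
np.set_printoptions(precision=3,suppress=True)
for u,v in((413,182),(412,105),(465,65),(450,195)): print(u,v,[plane('top',u,v,z) for z in(0,.1,.2)])
print('vise',[plane('top',u,v,.15) for u,v in((328,262),(305,232),(320,245))])
t=cv2.imread('pics/top0.png');s=cv2.imread('pics/side0.png')
a=cv2.resize(t[50:210,320:512],(480,400));b=cv2.resize(s[30:190,200:320],(300,400))
cv2.imwrite('pics/z1.png',np.hstack([a,b]))
E
```

```text
413 182 [array([ 0.56 , -0.327,  0.   ]), array([ 0.549, -0.291,  0.1  ]), array([ 0.539, -0.256,  0.2  ])]
412 105 [array([ 0.721, -0.334,  0.   ]), array([ 0.693, -0.298,  0.1  ]), array([ 0.665, -0.262,  0.2  ])]
465 65 [array([ 0.804, -0.45 ,  0.   ]), array([ 0.767, -0.402,  0.1  ]), array([ 0.73 , -0.354,  0.2  ])]
450 195 [array([ 0.531, -0.401,  0.   ]), array([ 0.523, -0.358,  0.1  ]), array([ 0.516, -0.315,  0.2  ])]
vise [array([ 0.411, -0.121,  0.15 ]), array([ 0.463, -0.084,  0.15 ]), array([ 0.441, -0.109,  0.15 ])]
```

View pics/z1.png

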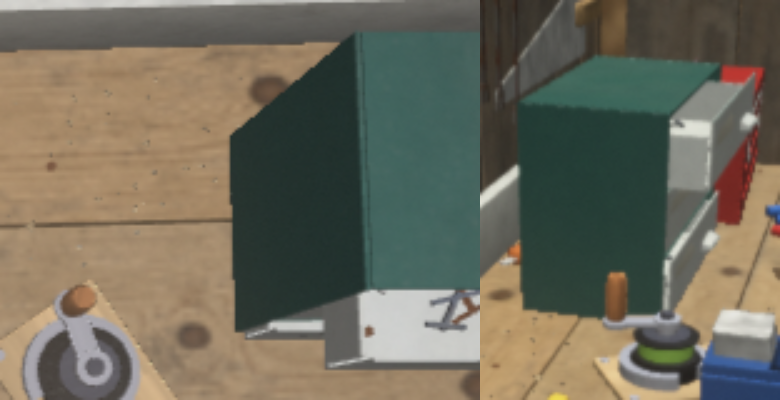

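The zoom shows the green cabinet's near face at y≈-0.33 and its drawer at x≥0.5, so both clear the crank circle. I approach in y first, squaring the tool to the world axes on the way.

drive_effector(steps=[[0.03,-0.02,0,0.1],[0.065,-0.04,0,0.2],[0.1,-0.06,0,0.3],[0.135,-0.08,0,0.36],[0.17,-0.1,0,0.36],[0.205,-0.12,0,0.36],[0.24,-0.14,0,0.36],[0.28,-0.165,0,0.36],[0.323,-0.193,0,0.36],[0.323,-0.193,0,0.36]])

```text
time: 1.15
ee_pos: [0.4219, -0.1916, 0.2532]
ee_rot: [1.0, 0.004, 0.0, -0.001]
contact_force: [-0.5, 0.3, 0.1]
width: 0.0854
grasp_force: 0.0
```

```bash
python3 - <<'E'
from h import *
np.set_printoptions(precision=4,suppress=True)
s=arm.read_state();w=viewer.camera("wrist");cv2.imwrite('pics/w1.png',w[:,:,::-1])
np.savez('w1.npz',p=s["ee_pos"],q=s["ee_rot"]);print(s["ee_pos"],s["ee_rot"],s["joint_positions"],toolrel([.5757,-.1815,.1]))
E
```

```text
[ 0.4219 -0.1916  0.2532] [ 1.      0.0041  0.0003 -0.0008] [-0.5931  0.2294  1.6836  0.0018  1.2289  0.969 ] [ 0.155  -0.0109  0.1531]
```

View pics/w1.png

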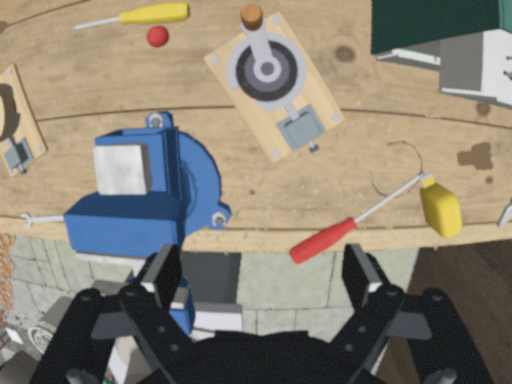

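The wrist view shows the knob top at (251,12) and the hub at (267,69).

```bash
cat >> h.py <<'E'
def wray(u,v,f):
    c=viewer.get_calibration("wrist");K=c["K"];T=c["hand_eye"];z=np.load(f)
    a=np.array([u-K[0,2],v-K[1,2]]);r=np.linalg.norm(a);th=r/K[0,0]
    d=np.r_[a/r*np.sin(th),np.cos(th)];Q=R.from_quat(z["q"])
    return Q.apply(T[:3,3])+z["p"],Q.apply(T[:3,:3]@d)
E
python3 - <<'E'
from h import *
np.set_printoptions(precision=4,suppress=True)
w=cv2.imread('pics/w1.png')[:,:,::-1].copy()
print([(b[0].tolist(),b[1]) for b in blobs(w,(6,110,40),(18,255,255),(235,0,275,40))])
W=wray(251,13,'w1.npz');H=wray(267,69,'w1.npz')
at=lambda r,z:r[0]+r[1]*(z-r[0][2])/r[1][2]
print('knob',tri(ray('top',354,168.2),W),at(W,.114));print('hub',tri(ray('top',358,196.8),H),at(H,.074))
print(tri(ray('side',254.6,140),W),tri(ray('side',275,155),H))
E
```

```text
[([6, 5, 21, 24, 404], array([251.3045,  16.1188]))]
knob (array([ 0.5747, -0.1812,  0.1102]), [np.float64(0.0017133569514297645), np.float64(0.0017133569514298337)]) [ 0.5721 -0.1806  0.114 ]
hub (array([ 0.5258, -0.1954,  0.0727]), [np.float64(0.0011349560016479401), np.float64(0.0011349560016476433)]) [ 0.5245 -0.1954  0.074 ]
(array([ 0.5718, -0.1807,  0.1131]), [np.float64(0.0004980662975522512), np.float64(0.0004980662975521852)]) (array([ 0.5239, -0.1955,  0.0743]), [np.float64(0.0006286142481159855), np.float64(0.00062861424811582)])
```

drive_effector(steps=[[0.04,-0.003,0,0],[0.08,-0.006,0,0],[0.12,-0.009,0,0],[0.152,-0.0114,0,0],[0.152,-0.0114,0.04,0],[0.152,-0.0114,0.08,0],[0.152,-0.0114,0.115,0],[0.152,-0.0114,0.14,0],[0.152,-0.0114,0.153,0],[0.152,-0.0114,0.153,0]])

```text
time: 2.2
ee_pos: [0.5703, -0.1852, 0.0985]
ee_rot: [1.0, 0.0, -0.002, -0.001]
contact_force: [0.2, -0.3, 0.2]
width: 0.0852
grasp_force: 0.0
```

drive_effector(steps=[[0,0,0,0],[0,0,0,0],[0,0,0,0],[0,0,0,0],[0,0,0,0],[0,0,0,0],[0,0,0,0],[0,0,0,0]], jaw=0, grip_n=60)

```text
time: 3.0
ee_pos: [0.5726, -0.1855, 0.1016]
ee_rot: [1.0, 0.001, 0.002, 0.001]
contact_force: [0.3, -2.0, 6.3]
width: 0.0189
grasp_force: 58.9
```

```bash
python3 - <<'E'
from h import *
s=arm.read_state();print(s["ee_pos"],s["ee_rot"],s["joint_positions"],s["grasp_force"],s["width"])
E
```

```text
[ 0.57261083 -0.18549414  0.10156492] [9.99997792e-01 8.89694686e-04 1.53841751e-03 1.12121649e-03] [-4.40201623e-01  6.28578384e-01  1.49633345e+00 -8.41847970e-04
  1.01294128e+00  1.12925962e+00] 58.939191492972896 0.018902873044558684
```

```bash
cat > arc.py <<'E'
import sys,numpy as np
# offsets in tool axes (x=world x, y=-world y) from a commanded point at angle a0, clockwise steps d
a0,d,n,r=map(float,sys.argv[1:5])
print('; '.join(f'{1e3*r*(np.cos(a0-d*k)-np.cos(a0)):.1f} {-1e3*r*(np.sin(a0-d*k)-np.sin(a0)):.1f}' for k in range(1,int(n)+1)),'end',a0-d*n)
E
python3 arc.py .22 .1 8 .05
```

```text
0.8 4.9; 1.2 9.9; 1.0 14.9; 0.4 19.9; -0.7 24.7; -2.4 29.5; -4.4 34.0; -7.0 38.3 end -0.5800000000000001
```

drive_effector(steps=[[0.001,0.005,0,0],[0.001,0.01,0,0],[0.001,0.015,0,0],[0,0.02,0,0],[-0.001,0.025,0,0],[-0.0025,0.0295,0,0],[-0.0045,0.034,0,0],[-0.007,0.0385,0,0],[-0.007,0.0385,0,0]])

```text
time: 3.9
ee_pos: [0.5666, -0.2217, 0.1016]
ee_rot: [1.0, 0.001, 0.002, -0.001]
contact_force: [4.6, 5.7, 5.4]
width: 0.0188
grasp_force: 59.8
```

```bash
python3 arc.py -.58 .12 9 .05
```

```text
-3.6 4.8; -7.7 9.2; -12.3 13.0; -17.4 16.2; -22.8 18.8; -28.4 20.8; -34.3 22.0; -40.3 22.6; -46.3 22.4 end -1.6600000000000001
```

drive_effector(steps=[[-0.0035,0.005,0,0],[-0.0075,0.009,0,0],[-0.0125,0.013,0,0],[-0.0175,0.016,0,0],[-0.023,0.019,0,0],[-0.0285,0.021,0,0],[-0.0345,0.022,0,0],[-0.0405,0.0225,0,0],[-0.0465,0.0225,0,0]])

```text
time: 4.8
ee_pos: [0.523, -0.2461, 0.1018]
ee_rot: [1.0, 0.001, 0.006, 0.002]
contact_force: [22.6, 2.4, -6.6]
width: 0.0193
grasp_force: 58.9
```

```bash
python3 arc.py -1.66 .12 9 .05
```

```text
-5.9 -0.9; -11.7 -2.5; -17.3 -4.8; -22.5 -7.7; -27.3 -11.2; -31.7 -15.3; -35.6 -19.9; -38.9 -24.9; -41.6 -30.3 end -2.74
```

drive_effector(steps=[[-0.006,-0.001,0,0],[-0.0115,-0.0025,0,0],[-0.0175,-0.005,0,0],[-0.0225,-0.0075,0,0],[-0.0275,-0.011,0,0],[-0.0315,-0.0155,0,0],[-0.0355,-0.02,0,0],[-0.039,-0.025,0,0],[-0.0415,-0.0305,0,0],[-0.0415,-0.0305,0,0]])

```text
time: 5.8
ee_pos: [0.4785, -0.2174, 0.1017]
ee_rot: [1.0, 0.001, 0.003, 0.003]
contact_force: [2.1, -7.1, 3.3]
width: 0.0191
grasp_force: 61.5
```

```bash
python3 arc.py -2.74 .1 9 .05
```

```text
-1.7 -4.7; -3.0 -9.5; -3.7 -14.5; -4.0 -19.5; -3.7 -24.5; -3.0 -29.4; -1.8 -34.2; -0.1 -38.9; 2.1 -43.4 end -3.64
```

drive_effector(steps=[[-0.0015,-0.0045,0,0],[-0.003,-0.0095,0,0],[-0.0035,-0.0145,0,0],[-0.004,-0.0195,0,0],[-0.0035,-0.0245,0,0],[-0.003,-0.0295,0,0],[-0.002,-0.034,0,0],[0,-0.039,0,0],[0.002,-0.0435,0,0],[0.002,-0.0435,0,0]])

```text
time: 6.8
ee_pos: [0.479, -0.1733, 0.1016]
ee_rot: [1.0, 0.001, 0.001, 0.002]
contact_force: [0.3, 0.2, 7.8]
width: 0.0185
grasp_force: 62.2
```

```bash
python3 - <<'E'
from rig import arm, viewer, ticket
import cv2
im=viewer.camera("top");cv2.imwrite('pics/t2.png',cv2.resize(im[140:260,300:420,::-1],(480,480),interpolation=cv2.INTER_CUBIC))
E
python3 arc.py -3.64 .08 9 .05
```

```text
2.1 -3.4; 4.4 -6.7; 6.9 -9.8; 9.7 -12.6; 12.8 -15.2; 16.0 -17.6; 19.4 -19.7; 23.0 -21.5; 26.7 -23.0 end -4.36
```

View pics/t2.png

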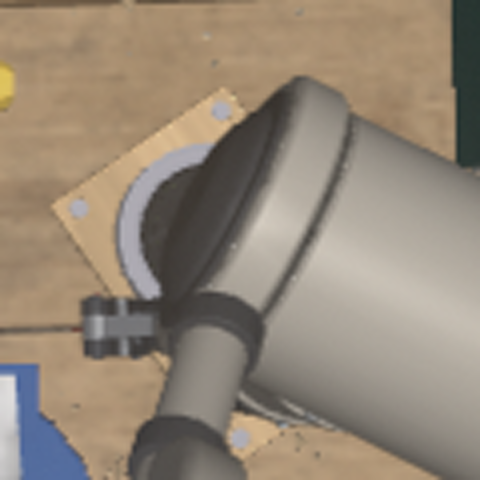

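The arm hides most of the winder from above; only the rim's unbroken left side shows. The tangential force is near zero, so I check with the wrist camera.

```bash
python3 - <<'E'
from rig import arm, viewer, ticket
import cv2,numpy as np
w=viewer.camera("wrist")[:,:,::-1];cv2.imwrite('pics/w3.png',cv2.resize(w[120:384,90:430],(680,528)));print(arm.read_state()["contact_force"])
E
```

```text
[1.14828683 3.23847875 8.22884646]
```

View pics/w3.png

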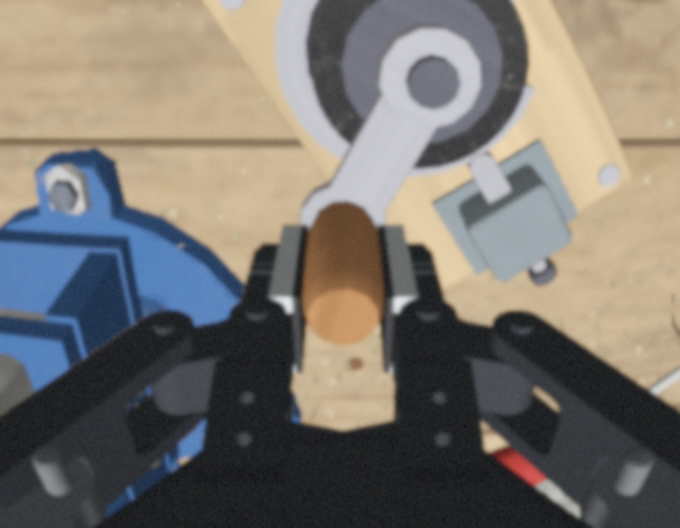

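The wrist view shows the rim ending at about (530,90), with the gap beyond it. The shoe nose at (485,165) still rests on the rim about 40° short of the gap, which agrees with the estimate. I go on in small steps.

drive_effector(steps=[[0.002,-0.0035,0,0],[0.0045,-0.0065,0,0],[0.007,-0.01,0,0],[0.0095,-0.0125,0,0],[0.013,-0.015,0,0],[0.016,-0.0175,0,0],[0.016,-0.0175,0,0]])

```text
time: 7.6
ee_pos: [0.4941, -0.1556, 0.1015]
ee_rot: [1.0, 0.001, -0.0, 0.001]
contact_force: [-4.6, -5.2, 9.7]
width: 0.0188
grasp_force: 62.5
```

```bash
python3 arc.py -4.12 .06 8 .05
```

```text
2.5 -1.6; 5.2 -3.0; 7.9 -4.3; 10.7 -5.4; 13.5 -6.4; 16.4 -7.2; 19.3 -7.8; 22.3 -8.2 end -4.6
```

drive_effector(steps=[[0.0025,-0.0015,0,0],[0.005,-0.003,0,0],[0.008,-0.0045,0,0],[0.008,-0.0045,0,0],[0.008,-0.0045,0,0]])

```text
time: 8.1
ee_pos: [0.5031, -0.1503, 0.1015]
ee_rot: [1.0, 0.001, 0.001, 0.001]
contact_force: [-0.1, -1.4, 8.2]
width: 0.0185
grasp_force: 62.2
```

drive_effector(steps=[[0.003,-0.001,0,0],[0.0055,-0.002,0,0],[0.0055,-0.002,0,0],[0.0055,-0.002,0,0]])

```text
time: 8.5
ee_pos: [0.5102, -0.1477, 0.1016]
ee_rot: [1.0, 0.001, 0.003, 0.001]
contact_force: [6.5, 2.6, 4.9]
width: 0.019
grasp_force: 61.8
```

```bash
python3 arc.py -4.42 .06 5 .05
```

```text
2.9 -0.8; 5.8 -1.4; 8.8 -1.8; 11.8 -2.1; 14.8 -2.1 end -4.72
```

```bash
python3 - <<'E'
from rig import arm, viewer, ticket
import cv2,numpy as np
w=viewer.camera("wrist")[:,:,::-1];cv2.imwrite('pics/w4.png',cv2.resize(w[150:384,190:430],(720,600)[:2]));s=arm.read_state();print(s["contact_force"],s["ee_pos"])
E
```

```text
[4.98400252 2.53228761 5.04001428] [ 0.51028945 -0.14774254  0.10157899]
```

View pics/w4.png

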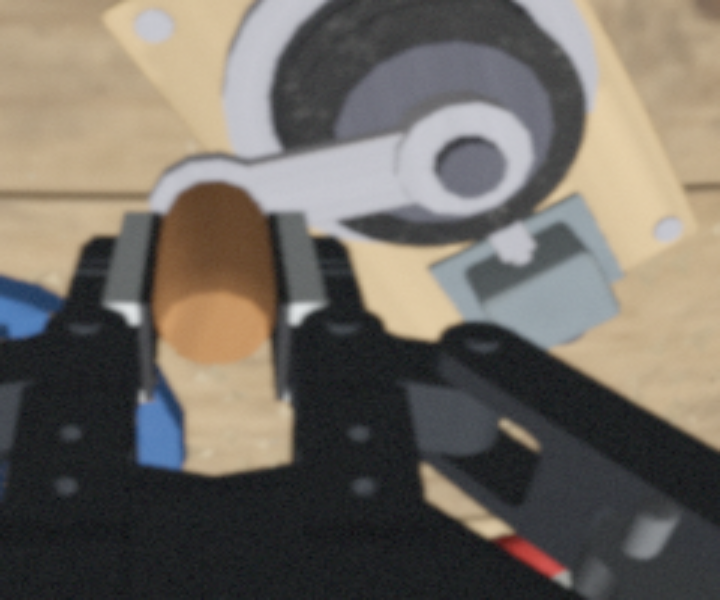

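The nose now sits at (515,240) against the black drum, and it has moved in from the housing. The tangential force has also flipped, pointing the way the crank turns, so the shoe has dropped. I add a small margin step and let go.

drive_effector(steps=[[0.003,-0.001,0,0],[0.005,-0.0013,0,0],[0.005,-0.0013,0,0],[0.005,-0.0013,0,0],[0.005,-0.0013,0,0]])

```text
time: 9.05
ee_pos: [0.5141, -0.1468, 0.1015]
ee_rot: [1.0, 0.001, 0.002, 0.001]
contact_force: [0.0, -0.0, 6.5]
width: 0.0184
grasp_force: 62.1
```

drive_effector(steps=[[0,0,0,0],[0,0,0,0],[0,0,0,0],[0,0,0,0],[0,0,0,0],[0,0,0,0]], jaw=0.085)

```text
time: 9.65
ee_pos: [0.513, -0.1463, 0.1002]
ee_rot: [1.0, 0.001, -0.0, -0.0]
contact_force: [0.1, -0.4, 0.4]
width: 0.0851
grasp_force: 0.0
```

drive_effector(steps=[[0,0,-0.02,0],[0,0,-0.05,0],[0,0,-0.09,0],[0,0,-0.13,0],[-0.04,0,-0.13,0],[-0.08,0,-0.13,0],[-0.11,0,-0.13,0],[-0.11,0,-0.13,0],[-0.11,0,-0.13,0]])

```text
time: 10.55
ee_pos: [0.4032, -0.1467, 0.2308]
ee_rot: [1.0, 0.0, 0.001, 0.0]
contact_force: [0.6, -0.6, -0.6]
width: 0.085
grasp_force: 0.0
```

```bash
python3 - <<'E'
from rig import arm, viewer, ticket
import cv2,numpy as np
w=viewer.camera("wrist")[:,:,::-1];cv2.imwrite('pics/w5.png',cv2.resize(w[0:150,180:380],(800,600),interpolation=cv2.INTER_CUBIC));print(arm.read_state()["ee_pos"])
E
```

```text
[ 0.40374333 -0.14684485  0.230685  ]
```

View pics/w5.png

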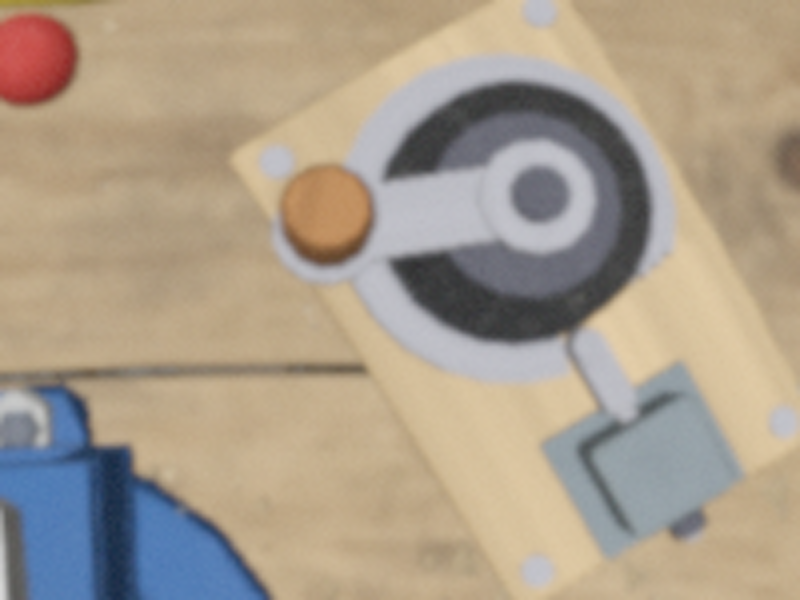

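The shoe nose at (590,340) reaches past the rim's inner edge inside the gap, just beyond the rim end at (575,350). The crank is free and the arm is clear, so I hand the job in.

```bash
python3 -c "
from rig import arm, viewer, ticket
print(ticket.close_job())"
```

```text
the job is handed in; nothing more can be done
None
```

I turned the spool winder's crank about 4.8 rad clockwise until its drag let go. The last wrist picture shows the shoe down in the gap; I then released the crank, backed the arm clear without going near the other winder, and handed the job in at about 10.6 s (no verdict was returned).

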